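# Let two squashes out of the chute dispenser into the catch tray

## Robot

A 6-joint arm with a two-finger parallel gripper is mounted at the origin on the work surface. World frame = base frame: x ahead of the robot, y to its left, z up, the work surface at z = 0. Lengths are in mm, angles in rad, forces in N, time in s.
With the tool pointing down it reaches from about 350 to 800 mm from the base axis. Payload 7.3 kg.
Tool frame: the origin (TCP) lies midway between the tips of the shut fingers; the grasp point (between the pads) lies 19 mm behind it; z points along the fingers, y is the direction in which the jaws open and shut (so a half turn about z gives the same grasp; the last joint's range is limited). The gripper opens to 85 mm and grips with 20 to 120 N. Pads are 22 mm wide; open, the fingers measure 114 mm over their backs; the gripper's body (76 mm by 85 mm) begins 54 mm behind the grasp point. The pads swing forward as they close: fully open they stand 13 mm farther back than shut.
Start: joints at [-1.474, 0.342, 1.524, -0, 1.275, -0.146], TCP at [126.243, -509.615, 231.322] pointing down, gripper open.
Joint ranges: [-2.53, 2.53], [-0.77, 2.02], [0.04, 2.7], [-1, 4.14], [0.28, 2.66], [-3.11, 3.11]. Speed limits (rad/s): [2.57, 2.57, 3.14, 3.14, 3.14, 3.14].

## Interface

Orientations are given as a unit quaternion [w, x, y, z].
In Python, from workcell import state, camera, camera_params, finish_job gives the robot as it stands. The module is installed in compiled form; this text tells all that it offers.
- The arm moves only by the tool jog_arm, never from a script. Its argument "rows" is a list of rows, each an object with "dp": the shift along the world's x, y, z in units of 40 mm (1.0 is 40 mm), a list of three; "roll": the turn about the world's z in units of 6 degrees (1.0 is 6 degrees); "hand": the opening, from -1 (shut) to 1 (fully open). In form: [{"dp": [x, y, z], "roll": roll, "hand": hand}, ...]. A call has 1 to 12 rows; each row shifts and turns the commanded pose from where the row before left it; what a row does not reach is not made up. A row lasts 1/12 s, in which the tool goes at most 41.7 mm and 7.16 degrees, less where a joint would pass 70% of its speed; a pose out of reach is approached as far as the arm can. A call is refused whole if a number of a shift passes 1 or a number of a turn 1, either way. A call with a gripper value outside its range is refused whole. The fingers move at their own pace and stop on an object; the grip force is fixed at half the most. Time passes only in rows, so rows that do not move let the fingers close. It gives the time, the measured TCP pose, the force and the opening at its end, in the units of the state.
- state(): the state, without advancing time (a new reading comes with each control period).
- camera(name): name is "side" or "top" or "wrist"; returns the picture (384x512x3 uint8, red, green, blue); there is no depth.
- camera_params(name): a dict with "fov_y" (degrees; the focal length in pixels is half the picture's height over the tangent of half this angle, whatever the lens; pixels are square), "cx", "cy" (the principal point, pixels), "k1" (the pictures are not rectified: a ray, as slopes to the right and down, at radius r is drawn at 1 + k1 r^2 times it, then the intrinsics apply), "world_to_cam" (4x4, takes a point from world to camera coordinates); the wrist camera has in their place "mount" (4x4, takes a point from camera to tool coordinates, whose origin is the TCP and whose axes are the flange's). Camera axes: x right, y down, z forward; pixel columns grow to the right and rows downward; lengths in mm; the calibration is good to about 2 mm. A picture is of the moment at which its call begins: read the wrist's pose just before it. camera_params takes no time and is no camera call.
- finish_job(): hands the job in, once; it reports no verdict.
The state is a dict: "clock": time; "joint_pos": joint angles; "dq": joint speeds; "effort": joint torques, N m; "tool_pos": TCP position; "eef_rot": TCP orientation; "force": force on the tool from outside, world axes, zero at the start; "ft_torque": the same for the moment, N m; "width": finger opening in mm.
Only numpy, scipy, OpenCV 4.12 (cv2) and the standard library are available. Lean on these libraries where they do the work, as an engineer would, in place of code of your own. Each camera call takes 0.05 s, during which the arm holds its last target.

## Task

Take the catch tray by its handle and, keeping it on the counter, slide its plain end squarely under the mouth of the squash dispenser, 15 to 60 mm past the chute lip and without bumping the dispenser. Then press the dispenser's side lever fully down to raise the chute lid (do not touch the lid itself), and hold it there until both squashes have rolled out and come to rest in the tray. Finally let the lever up so that the lid closes, leaving the tray with both squashes in it under the mouth and the other things on the counter where they were.

Things in the scene. Friction and masses are not known exactly. Their poses are not given: they have to be found in the camera images.
- dispenser: Fixed steel gravity dispenser, 220 (x) x 200 (y) x 185 high mm. Origin: on the counter under its middle. x points from the mouth end to the closed back, z up; the lever is on its +y side. The mouth faces the robot's left (yaw about -90 degrees). An open-topped chute 94 wide slopes 12 degrees down to the mouth. The bay below is 192 wide, from x = -100 to a bulkhead at x = -10.
- chute_lip (a point): Middle of the chute's lower edge (the lip), at (-100, 0, 85) mm in the dispenser's frame, axes alike. The chute's underside is 81 above the counter here and rises inwards. Squashes drop over the lip and land up to about 100 mm in front of it.
- chute_lid (a joint): Angle of the chute lid, rad: 0 = closed, 1.26 = fully raised. Dark steel flap 104 wide x 88 high x 4 mm, hinged along its top edge (178 above the counter) in front of the mouth; swings outwards (dispenser -x) and up. Linked to the lever: lid angle = 3 x lever angle. The squashes get out above about 0.9.
- lever (a joint): Angle of the lid-lift lever, rad: 0 = up (rest), 0.42 = fully down (stop). It pivots about a level axis along the dispenser's y through (20, 133, 155) mm in the dispenser's frame. A spring returns it when let go: about 4 N at the pad to start, 9 N fully down.
- lever_pad (a point): Middle of the top face of the lever's black rubber press pad, 50 (x) x 46 (y) mm, 10 thick; at rest at (-100, 155, 161) mm in the dispenser's frame. It is 120 mm from the pivot; fully down it has sunk 49 mm and moved about 10 mm towards the dispenser's +x. Axes as the dispenser's at rest.
- tray: Loose aluminium tray, 190 (x) x 150 (y) x 45 high mm, walls 4, about 0.5 kg. Origin: middle of its underside. Handle at its -x end: upright rib 12 thick (y), x = -150 to -95, z = 18 to 48, middle (-122, 0, 33). The +x end is plain and goes under the mouth; in place its axes point as the dispenser's and its origin is near (-155, 0) mm in that frame (plain end 40 past the lip; much deeper, a squash can catch between tray and lip).
- squash_a: Small round dark-green ribbed squash, 66 mm across, about 0.15 kg, the front one in the chute, resting against the closed lid. Origin: its centre.
- squash_b: Second squash, alike, behind the first in the chute. Origin: its centre.
- spice_jar: Bystander: pale wide jar, black cap, 100 across x 160 high mm. Origin: centre of its underside.
- cup_stack: Bystander: stack of paper cups, 74 across x 146 high mm. Origin: centre of its underside.
- flask: Bystander: dark steel bottle with a narrow neck, 72 across x 210 high mm. Origin: centre of its underside.
- mix_bowl: Bystander: steel bowl, 150 across x 65 high mm. Origin: centre of its underside.
- mug: Bystander: white mug, 80 across x 90 high mm, handle at its +y. Origin: centre of its underside.
- spoon: Bystander: serving spoon, 240 long mm, lying on the counter. Origin: underside, about mid-length.
Not all that is in view belongs to the job. Leave any pink look-alike of the squash_b alone. What is shaped like the squash_a but yellow is not meant.

How it is judged:
By the outcome, as a careful person would: the job done as asked, in the order asked, and still so for the second after the job is handed in, with the robot touching nothing.
It also fails if it takes over 66 s, if anything falls off the work surface, if the arm or the gripper's body presses on something with over 40 N, if the wrist force passes 120 N, or if a joint passes its speed limit or range.

## Working session

There is one attempt and no reset: what is moved stays moved. The work goes in short steps, Python scripts to look and compute and a tool call to move; the robot and the scene stay as the last step left them, time stands still between calls to the robot, and variables do not carry over. Pictures are saved under pics/ and viewed, and the job is handed in when it is done.

Besides the shell and the picture viewer there is one more tool, called after "Request:" by a JSON object that holds its "method" and its "body". jog_arm: Moves the arm, as the interface text tells. Its arguments: {"type":"object","properties":{"rows":{"type":"array","items":{"type":"object","properties":{"dp":{"type":"array","items":{"type":"number"}},"roll":{"type":"number"},"hand":{"type":"number"}}}}},"required":["rows"]}

```bash
mkdir -p pics; cat > h.py <<'E'
import numpy as np, cv2
from workcell import state, camera, camera_params, finish_job
def snap(n,f):
    im=camera(n); cv2.imwrite('pics/'+f+'.png',im[:,:,::-1]); return im
def ray(n,u,v):
    p=camera_params(n); f=192/np.tan(np.radians(p['fov_y'])/2)
    d=np.array([(u-p['cx'])/f,(v-p['cy'])/f]); k=p['k1']; q=d.copy()
    for _ in range(30): q=d/(1+k*(q@q))
    W=np.array(p['world_to_cam']); R=W[:3,:3]; t=W[:3,3]
    return -R.T@t, R.T@np.array([q[0],q[1],1.])
def onz(n,u,v,z):
    c,d=ray(n,u,v); return (c+d*(z-c[2])/d[2]).round(1)
def proj(n,P):
    p=camera_params(n); f=192/np.tan(np.radians(p['fov_y'])/2)
    W=np.array(p['world_to_cam']); c=W[:3,:3]@np.array(P,float)+W[:3,3]
    s=c[:2]/c[2]; s=s*(1+p['k1']*(s@s)); return (f*s+[p['cx'],p['cy']]).round(1)
def tri(n1,a,n2,b):
    c1,d1=ray(n1,*a); c2,d2=ray(n2,*b)
    s=np.linalg.lstsq(np.c_[d1,-d2],c2-c1,rcond=None)[0]
    x,y=c1+s[0]*d1,c2+s[1]*d2; return ((x+y)/2).round(1),np.linalg.norm(x-y).round(1)
E
python3 - <<'E'
from h import *
for n in ('top','side','wrist'):
    snap(n,n+'0'); print(n,{k:np.round(v,3).tolist() for k,v in camera_params(n).items()})
print(state())
E
```

```text
top {'fov_y': 43.675, 'cx': 261.987, 'cy': 190.353, 'k1': -0.017, 'world_to_cam': [[0.028, -1.0, 0.003, 15.45], [-0.994, -0.029, -0.108, 550.542], [0.109, 0.0, -0.994, 1763.653], [0.0, 0.0, 0.0, 1.0]]}
side {'fov_y': 51.75, 'cx': 250.891, 'cy': 187.815, 'k1': -0.071, 'world_to_cam': [[-0.734, -0.679, 0.009, 435.042], [-0.344, 0.36, -0.867, 292.381], [0.585, -0.64, -0.498, 946.643], [0.0, 0.0, 0.0, 1.0]]}
wrist {'fov_y': 70.379, 'cx': 250.019, 'cy': 190.51, 'k1': -0.05, 'mount': [[-0.0, -0.951, -0.31, 79.68], [1.0, -0.001, 0.0, -0.049], [-0.0, -0.31, 0.951, -143.392], [0.0, 0.0, 0.0, 1.0]]}
{'clock': 0.15, 'joint_pos': array([-1.47404457e+00,  3.42578990e-01,  1.52478491e+00, -2.05159630e-05,
        1.27540118e+00, -1.46005679e-01]), 'dq': array([ 0.00050787, -0.00189678, -0.0028375 , -0.00216287,  0.00147888,
       -0.00091762]), 'effort': array([ 1.51835633e-03, -4.33906817e+01, -2.46148700e+01, -2.53514099e-04,
        5.76695631e-03, -2.65412183e-06]), 'tool_pos': array([ 126.18336926, -509.30581006,  230.78156888]), 'eef_rot': array([-5.86276127e-04,  9.92642110e-01,  1.21083844e-01,  4.62621663e-06]), 'force': array([-0.06760868,  0.57284624, -0.39356792]), 'ft_torque': array([-0.01090143,  0.03967977, -0.02984654]), 'width': 85.27066968398027}
```

View pics/top0.png

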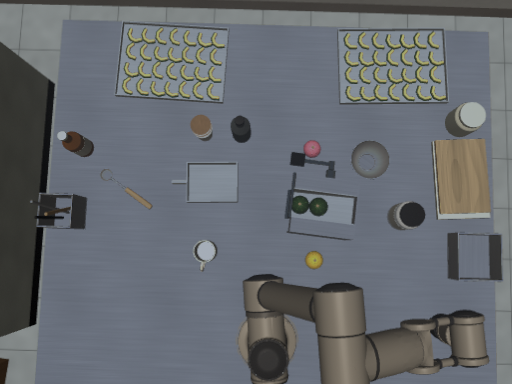

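View pics/side0.png

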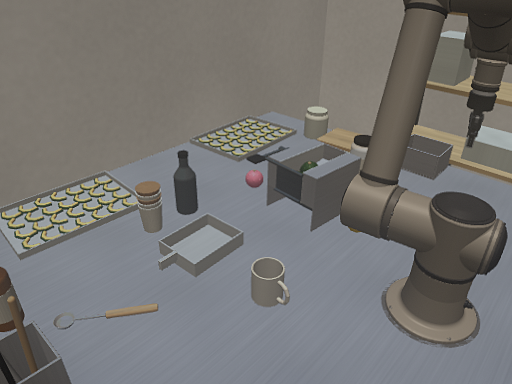

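```bash
python3 - <<'E'
import cv2
im=cv2.imread('pics/top0.png')
cv2.imwrite('pics/c1.png',cv2.resize(im[130:280,160:370],None,fx=3.8,fy=3.8,interpolation=cv2.INTER_CUBIC))
im=cv2.imread('pics/side0.png')
cv2.imwrite('pics/c2.png',cv2.resize(im[130:280,150:370],None,fx=3.6,fy=3.6,interpolation=cv2.INTER_CUBIC))
E
```

```text
(no output)
```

View pics/c1.png

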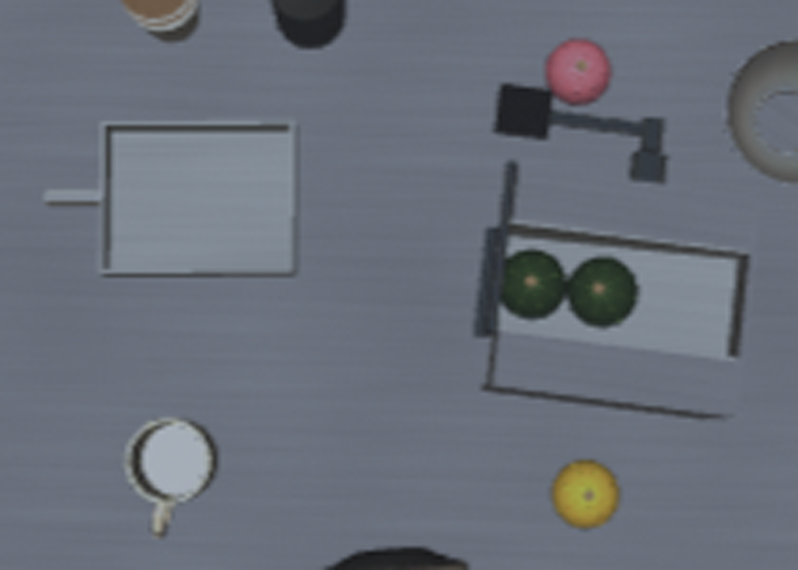

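View pics/c2.png

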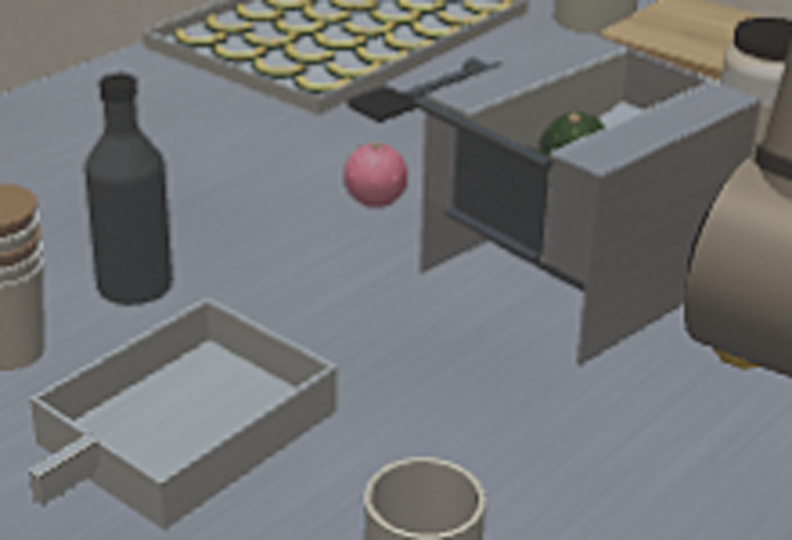

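```bash
cat >> h.py <<'E'
from scipy.optimize import least_squares
def fit(corr,x0):
    # corr: (cam,u,v,local xyz)
    def w(x,L): c,s=np.cos(x[2]),np.sin(x[2]); return [x[0]+c*L[0]-s*L[1],x[1]+s*L[0]+c*L[1],L[2]]
    def proj2(n,P):
        p=camera_params(n); f=192/np.tan(np.radians(p['fov_y'])/2)
        W=np.array(p['world_to_cam']); c=W[:3,:3]@np.array(P,float)+W[:3,3]
        s=c[:2]/c[2]; s=s*(1+p['k1']*(s@s)); return f*s+[p['cx'],p['cy']]
    r=lambda x:np.concatenate([proj2(n,w(x,L))-[u,v] for n,u,v,L in corr])
    s=least_squares(r,x0,x_scale=[10,10,.1],loss='soft_l1'); return s.x,r(s.x).reshape(-1,2).round(1)
E
python3 - <<'E'
from h import *
T=lambda u,v:('top',160+(u+.5)/3.8-.5,130+(v+.5)/3.8-.5)
S=lambda u,v:('side',150+(u+.5)/3.6-.5,130+(v+.5)/3.6-.5)
h=-np.pi/2
tr=[(*T(101,122),(-95,75,45)),(*T(296,122),(95,75,45)),(*T(296,274),(95,-75,45)),(*T(101,275),(-95,-75,45)),(*T(44,197),(-150,0,48)),
(*S(34,401),(-95,75,45)),(*S(208,301),(95,75,45)),(*S(336,370),(95,-75,45)),(*S(164,486),(-95,-75,45)),(*S(167,528),(-95,-75,0))]
x,r=fit(tr,[550,250,h]); print('tray',x,np.degrees(x[2])); print(r.tolist())
di=[(*T(523,111),(-100,155,161)),(*S(582,363),(-100,-100,0)),(*S(421,271),(-100,100,0)),(*S(601,180),(-100,-100,185)),(*S(757,97),(110,-100,185)),(*S(384,104),(-100,155,161))]
x,r=fit(di,[500,-170,h]); print('disp',x,np.degrees(x[2])); print(r.tolist())
for n,u,v,L in di[:1]: print(onz(n,u,v,161), tri('top',T(523,111)[1:],'side',S(384,104)[1:]))
E
python3 - <<'E'
import cv2
im=cv2.imread('pics/side0.png')
cv2.imwrite('pics/c3.png',cv2.resize(im[135:240,240:370],None,fx=6,fy=5.7,interpolation=cv2.INTER_CUBIC))
E
```

```text
tray [575.66608535 221.58759391  -1.53742661] -88.08805581035239
[[-0.5, 0.0], [-1.0, -0.2], [-1.0, -0.2], [-1.0, -0.2], [-0.7, 0.2], [-0.1, -1.1], [0.8, -1.2], [1.4, -1.3], [0.1, -1.0], [0.4, 0.5]]
disp [ 486.45312742 -172.02956937   -1.66647432] -95.48194516028481
[[-0.5, -0.1], [0.1, 0.5], [0.0, -0.1], [0.4, -1.3], [-0.3, 1.2], [0.2, -1.8]]
[649.8 -89.  161. ] (array([651.7, -89.1, 153.2]), np.float64(1.3))
```

View pics/c3.png

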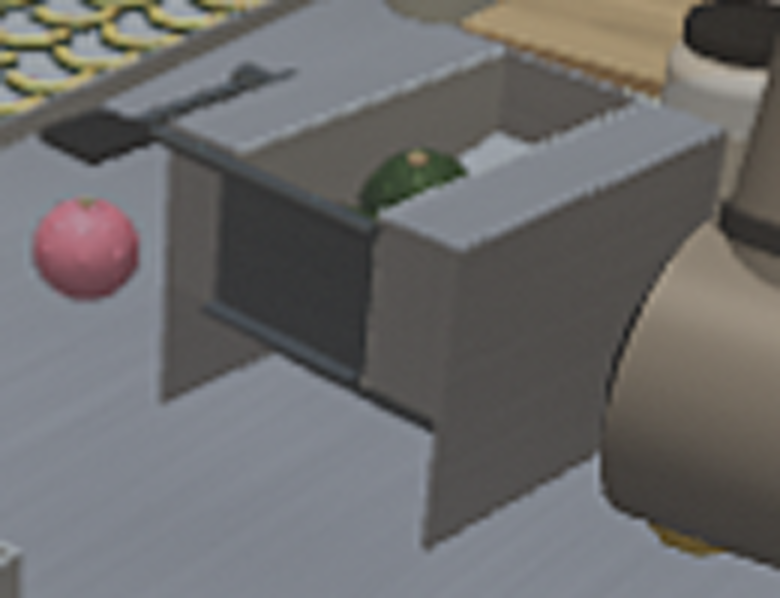

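```bash
python3 - <<'E'
from h import *
T=lambda u,v:('top',160+(u+.5)/3.8-.5,130+(v+.5)/3.8-.5)
S=lambda u,v:('side',240+(u+.5)/6-.5,135+(v+.5)/5.7-.5)
h=-np.pi/2
x0=[486.5,-172,-1.6665]
def loc(P): 
    c,s=np.cos(x0[2]),np.sin(x0[2]); d=np.array(P[:2])-x0[:2]; return (np.array([c*d[0]+s*d[1],-s*d[0]+c*d[1]])).round(1)
for nm,p,z in [('botline front',T(487,388),185),('botline back',T(725,415),185),('chute UL',T(510,228),178),('chute UR',T(748,255),185),('chute LR',T(736,355),185),('sqA',T(532,284),125),('sqB',T(601,291),130),
 ('S fr bot',S(428,549),0),('S fl bot',S(163,402),0),('S fr top',S(460,250),185),('S br top',S(722,130),185),('S right chute front',S(378,218),185),('S rightchute back',S(632,97),185),('S leftchute back',S(503,48),185),('S left chute front',S(245,152),185),('rod L',S(160,132),178),('rod R',S(378,230),178),('padL',S(40,132),161),('padfront',S(95,162),161),('padR',S(158,135),161), ('rodTop',T(513,163),178)]:
    print(nm,loc(onz(*p,z)))
E
```

```text
botline front [-102.4 -102.3]
botline back [110.9 -99.9]
chute UL [-98.4  43.6]
chute UR [116.5  45.1]
chute LR [115.1 -45.5]
sqA [-69.1   0.4]
sqB [-5.2  1.4]
S fr bot [-100.6  -98.8]
S fl bot [-100.8   98.3]
S fr top [-102.1  -99.2]
S br top [112.9 -99.2]
S right chute front [-105.9  -50.7]
S rightchute back [112.2 -41.1]
S leftchute back [113.3  50. ]
S left chute front [-100.2   45.8]
rod L [-105.9  102.8]
rod R [-105.5  -50.9]
padL [-130.6  171. ]
padfront [-134.   122.8]
padR [-84.4 126.2]
rodTop [-102.7  102.9]
```

Request:
{"method": "jog_arm", "body": {"rows": [{"dp":[0.38,0.64,0.14],"roll":0.5,"hand":1},{"dp":[0.38,0.64,0.14],"roll":0.5,"hand":1},{"dp":[0.38,0.64,0.14],"roll":0.5,"hand":1},{"dp":[0.38,0.64,0.14],"roll":0.5,"hand":1},{"dp":[0.38,0.64,0.14],"roll":0.5,"hand":1},{"dp":[0.38,0.64,0.14],"roll":0.5,"hand":1},{"dp":[0.38,0.64,0.14],"roll":0.5,"hand":1},{"dp":[0.38,0.64,0.14],"roll":0.5,"hand":1},{"dp":[0.38,0.64,0],"roll":0.5,"hand":1},{"dp":[0.38,0.64,0],"roll":0.5,"hand":1}]}}

```text
clock: 0.98
tool_pos: [278.7, -252.3, 276.4]
eef_rot: [0.0, 0.927, 0.375, 0.0]
force: [1.1, 0.1, 0.5]
width: 85.4
```

Request:
{"method": "jog_arm", "body": {"rows": [{"dp":[0.45,0.75,0],"roll":0.5,"hand":1},{"dp":[0.45,0.75,0],"roll":0.5,"hand":1},{"dp":[0.45,0.75,0],"roll":0.5,"hand":1},{"dp":[0.45,0.75,0],"roll":0.5,"hand":1},{"dp":[0.45,0.75,0],"roll":0.5,"hand":1},{"dp":[0.45,0.75,0],"roll":0.5,"hand":1},{"dp":[0.45,0.75,0],"roll":0.5,"hand":1},{"dp":[0.45,0.75,0],"roll":0.5,"hand":1},{"dp":[0.45,0.75,0],"roll":0.5,"hand":1},{"dp":[0.45,0.75,0],"roll":0.5,"hand":1}]}}

```text
clock: 1.82
tool_pos: [458.7, 48.2, 276.0]
eef_rot: [0.0, 0.798, 0.602, -0.0]
force: [0.2, -1.5, -0.2]
width: 85.4
```

Request:
{"method": "jog_arm", "body": {"rows": [{"dp":[0.37,0.9,0],"roll":0.5,"hand":1},{"dp":[0.37,0.9,0],"roll":0.5,"hand":1},{"dp":[0.37,0.9,0],"roll":0.5,"hand":1},{"dp":[0.37,0.9,0],"roll":0.5,"hand":1},{"dp":[0.37,0.9,0],"roll":0.5,"hand":1},{"dp":[0.37,0.9,0],"roll":0.5,"hand":1},{"dp":[0,0,0],"roll":0,"hand":1},{"dp":[0,0,0],"roll":0,"hand":1}]}}

```text
clock: 2.48
tool_pos: [546.8, 264.0, 274.5]
eef_rot: [-0.0, 0.694, 0.72, -0.001]
force: [-0.1, -0.6, -0.5]
width: 85.4
```

```bash
python3 - <<'E'
from h import *
s=state(); print(s['tool_pos'],s['eef_rot'],s['joint_pos'])
snap('wrist','w1'); snap('top','t1')
E
```

```text
[546.84477498 264.04178406 274.52180026] [-4.54181744e-04  6.94214993e-01  7.19766814e-01 -1.03482151e-03] [ 3.23761565e-01  4.72564001e-01  1.20208626e+00 -1.50113985e-04
  1.46919766e+00  2.87639237e-01]
```

View pics/w1.png

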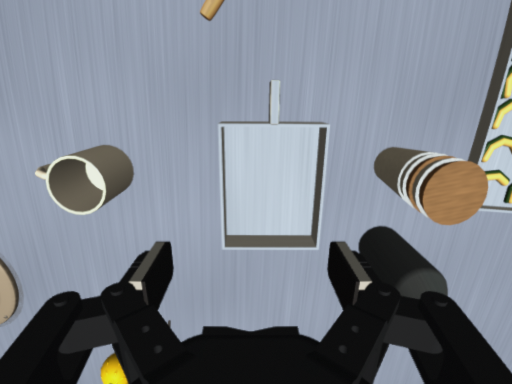

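View pics/t1.png

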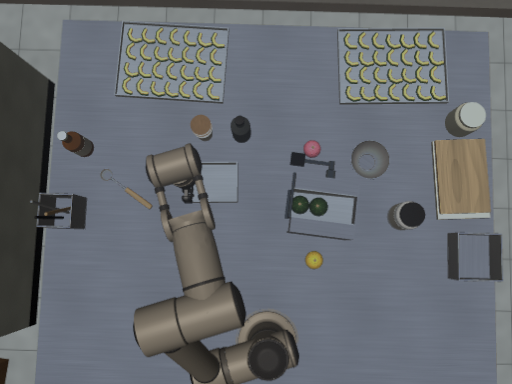

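```bash
cat >> h.py <<'E'
from scipy.spatial.transform import Rotation as Ro
def wonz(s,u,v,z):
    p=camera_params('wrist'); f=192/np.tan(np.radians(p['fov_y'])/2)
    d=np.array([(u-p['cx'])/f,(v-p['cy'])/f]); k=p['k1']; q=d.copy()
    for _ in range(30): q=d/(1+k*(q@q))
    M=np.array(p['mount']); w,x,y,zz=s['eef_rot']; R=Ro.from_quat([x,y,zz,w]).as_matrix()
    c=R@M[:3,3]+s['tool_pos']; D=R@M[:3,:3]@np.array([q[0],q[1],1]); return (c+D*(z-c[2])/D[2]).round(1)
E
python3 - <<'E'
from h import *
s=state()
for n,u,v,z in [('TL',219,123,45),('TR',329,123,45),('BR',320,249,45),('BL',222,249,45),('hend',275,81,48),('hroot',273.5,123,48)]: print(n,wonz(s,u,v,z))
E
```

```text
TL [503.4 313.1  45. ]
TR [651.2 318.3  45. ]
BR [660.6 126.6  45. ]
BL [507.5 121.9  45. ]
hend [575.1 368.3  48. ]
hroot [576.2 315.7  48. ]
```

Request:
{"method": "jog_arm", "body": {"rows": [{"dp":[0.35,0.8,0],"roll":0,"hand":1},{"dp":[0.35,0.8,-0.3],"roll":0,"hand":1},{"dp":[0,0.35,-0.7],"roll":0,"hand":1},{"dp":[0,0,-0.8],"roll":0,"hand":1},{"dp":[0,0,-0.8],"roll":0,"hand":1},{"dp":[0,0,-0.8],"roll":0,"hand":1},{"dp":[0,0,-0.8],"roll":0,"hand":1},{"dp":[0,0,-0.8],"roll":0,"hand":1},{"dp":[0,0,-0.3],"roll":0,"hand":1},{"dp":[0,0,0],"roll":0,"hand":1}]}}

```text
clock: 3.42
tool_pos: [573.3, 338.2, 61.2]
eef_rot: [-0.001, 0.696, 0.718, -0.003]
force: [0.1, 0.3, 0.4]
width: 85.6
```

```bash
python3 - <<'E'
from h import *
s=state(); print(s['tool_pos'],s['force'])
snap('wrist','w2'); snap('side','s2')
E
```

```text
[573.3274099  338.21855228  61.2071749 ] [0.07585593 0.3145028  0.38947433]
```

View pics/w2.png

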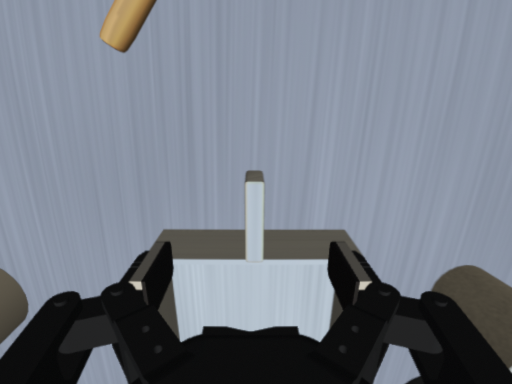

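View pics/s2.png

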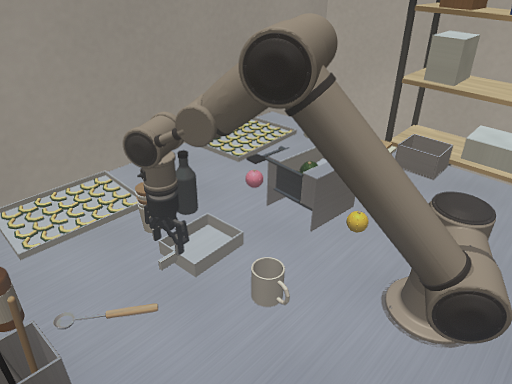

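```bash
python3 - <<'E'
from h import *
s=state()
for u,v,z in [(255,181,48),(255,262,48),(246,181,48),(264,181,48)]: print(wonz(s,u,v,z))
E
```

```text
[578.2 373.2  48. ]
[580.3 315.7  48. ]
[572.6 373.1  48. ]
[583.7 373.4  48. ]
```

Request:
{"method": "jog_arm", "body": {"rows": [{"dp":[0.13,0.15,-0.4],"roll":0,"hand":1},{"dp":[0,0,-0.4],"roll":0,"hand":1},{"dp":[0,0,-0.4],"roll":0,"hand":1},{"dp":[0,0,0],"roll":0,"hand":0},{"dp":[0,0,0],"roll":0,"hand":-1},{"dp":[0,0,0],"roll":0,"hand":-1},{"dp":[0,0,0],"roll":0,"hand":-1},{"dp":[0,0,0],"roll":0,"hand":-1},{"dp":[0,0,0],"roll":0,"hand":-1},{"dp":[0,0,0],"roll":0,"hand":-1}]}}

```text
clock: 4.35
tool_pos: [580.5, 346.7, 17.4]
eef_rot: [0.0, 0.695, 0.719, 0.001]
force: [-2.2, -0.1, 6.0]
width: 10.9
```

Request:
{"method": "jog_arm", "body": {"rows": [{"dp":[0,0,0],"roll":0,"hand":-1},{"dp":[0,0,0],"roll":0,"hand":-1},{"dp":[0,0,0],"roll":0,"hand":-1}]}}

```text
clock: 4.6
tool_pos: [580.5, 346.7, 17.4]
eef_rot: [0.0, 0.695, 0.719, 0.001]
force: [-2.0, -0.4, 5.9]
width: 11.1
```

```bash
python3 - <<'E'
from h import *
s=state(); print(s['tool_pos'],s['force'],s['width'],s['eef_rot'])
snap('wrist','w3'); im=snap('side','s3')
cv2.imwrite('pics/s3c.png',cv2.resize(im[130:300,100:300,::-1],None,fx=3.4,fy=3.4,interpolation=cv2.INTER_CUBIC))
E
```

```text
[580.48811411 346.73851971  17.44985572] [-2.01386656 -0.4121834   5.91733357] 11.114734874730523 [1.96672003e-04 6.95095556e-01 7.18917051e-01 6.35258905e-04]
```

View pics/w3.png

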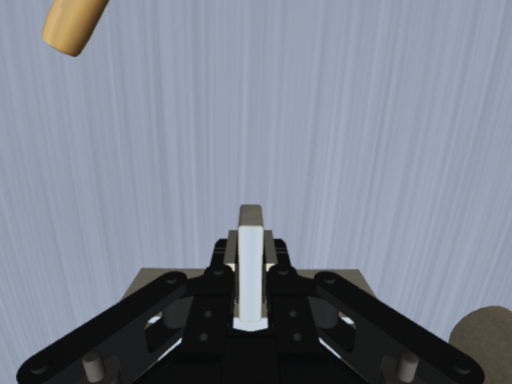

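View pics/s3c.png

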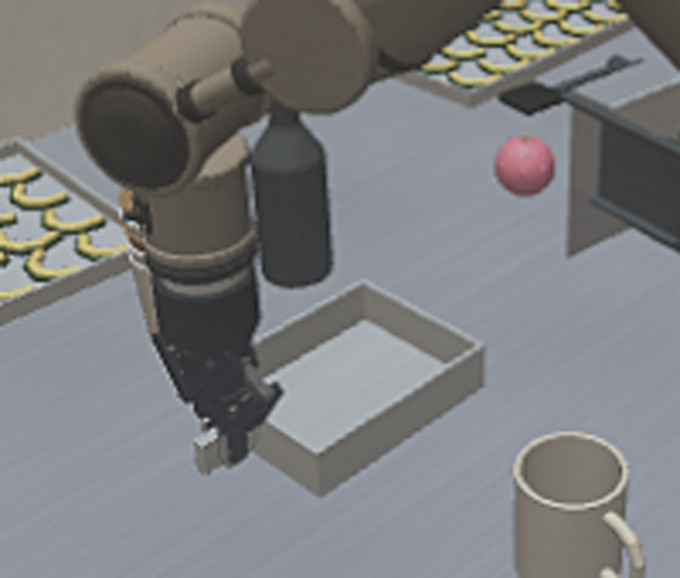

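Request:
{"method": "jog_arm", "body": {"rows": [{"dp":[-0.1,-0.2,0],"roll":-0.1,"hand":-1},{"dp":[-0.139,-0.381,0],"roll":-0.113,"hand":-1},{"dp":[-0.139,-0.381,0],"roll":-0.113,"hand":-1},{"dp":[-0.139,-0.381,0],"roll":-0.113,"hand":-1},{"dp":[-0.139,-0.381,0],"roll":-0.113,"hand":-1},{"dp":[-0.139,-0.381,0],"roll":-0.113,"hand":-1},{"dp":[-0.139,-0.381,0],"roll":-0.113,"hand":-1},{"dp":[-0.139,-0.381,0],"roll":-0.113,"hand":-1},{"dp":[-0.139,-0.381,0],"roll":-0.113,"hand":-1},{"dp":[-0.139,-0.381,0],"roll":-0.113,"hand":-1},{"dp":[-0.139,-0.381,0],"roll":-0.113,"hand":-1},{"dp":[0,0,0],"roll":0,"hand":-1}]}}

```text
clock: 5.7
tool_pos: [520.9, 184.0, 17.3]
eef_rot: [0.001, 0.741, 0.672, 0.0]
force: [-1.4, -5.7, 7.1]
width: 11.3
```

Request:
{"method": "jog_arm", "body": {"rows": [{"dp":[0,0,0],"roll":0,"hand":-1}]}}

```text
clock: 5.78
tool_pos: [521.0, 184.4, 17.3]
eef_rot: [0.001, 0.74, 0.672, -0.0]
force: [-1.9, -6.5, 7.7]
width: 10.9
```

```bash
python3 - <<'E'
from h import *
s=state(); print(s['tool_pos'],s['force'],s['width'],2*np.degrees(np.arctan2(s['eef_rot'][2],s['eef_rot'][1]))-90)
im=snap('top','t4'); cv2.imwrite('pics/t4c.png',cv2.resize(im[130:280,180:370,::-1],None,fx=4,fy=4,interpolation=cv2.INTER_CUBIC))
im=snap('side','s4'); cv2.imwrite('pics/s4c.png',cv2.resize(im[130:270,180:370,::-1],None,fx=4,fy=4,interpolation=cv2.INTER_CUBIC))
E
```

```text
[520.95327762 184.41551018  17.25932902] [-1.93611018 -6.48343868  7.69295684] 10.94968087089062 -5.499562115981121
```

View pics/t4c.png

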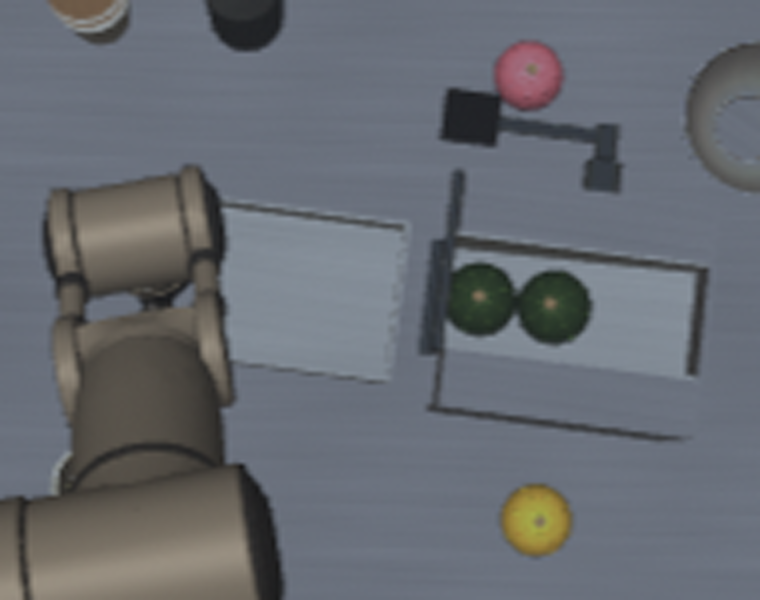

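View pics/s4c.png

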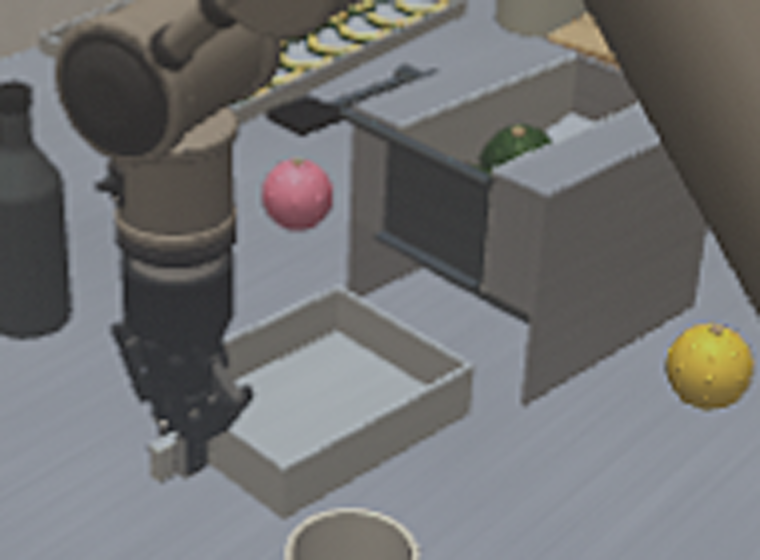

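```bash
cat >> h.py <<'E'
D0=[486.5,-172,np.radians(-95.5)]
def loc(P,x0=D0):
    c,s=np.cos(x0[2]),np.sin(x0[2]); d=np.array(P[:2])-x0[:2]; return (np.array([c*d[0]+s*d[1],-s*d[0]+c*d[1]])).round(1)
E
python3 - <<'E'
from h import *
T=lambda u,v:('top',180+(u+.5)/4-.5,130+(v+.5)/4-.5)
S=lambda u,v:('side',180+(u+.5)/4-.5,130+(v+.5)/4-.5)
for n,p,z in [('tL',T(409,223),45),('tR',T(389,382),45),('sL',S(340,289),45),('sR',S(473,367),45),('disp fR',S(525,404),0),('disp fL',S(349,294),0),('backleft rim',T(225,202),45),('backR',T(232,361),45)]: print(n,loc(onz(*p,z)))
print(loc(state()['tool_pos']))
E
```

```text
tL [-137.1   69.7]
tR [-137.8  -79.1]
sL [-142.6   66.4]
sR [-143.4  -79.2]
disp fR [-99.6 -97.8]
disp fL [-91.7 107.3]
backleft rim [-309.2   67.9]
backR [-283.6  -77.8]
[-3.583e+02  2.000e-01]
```

Request:
{"method": "jog_arm", "body": {"rows": [{"dp":[0.12,-0.01,0],"roll":0,"hand":-1},{"dp":[-0.02,-0.25,0],"roll":0,"hand":-1},{"dp":[-0.025,-0.25,0],"roll":0,"hand":-1},{"dp":[-0.025,-0.25,0],"roll":0,"hand":-1},{"dp":[-0.025,-0.25,0],"roll":0,"hand":-1},{"dp":[-0.025,-0.25,0],"roll":0,"hand":-1},{"dp":[-0.025,-0.25,0],"roll":0,"hand":-1},{"dp":[-0.025,-0.25,0],"roll":0,"hand":-1},{"dp":[-0.025,-0.25,0],"roll":0,"hand":-1},{"dp":[0,0,0],"roll":0,"hand":-1},{"dp":[0,0,0],"roll":0,"hand":-1}]}}

```text
clock: 6.8
tool_pos: [518.7, 104.7, 17.4]
eef_rot: [0.001, 0.74, 0.672, 0.001]
force: [0.4, -3.9, 7.7]
width: 11.1
```

```bash
python3 - <<'E'
from h import *
s=state(); print(s['tool_pos'],s['force'],s['width'],loc(s['tool_pos']))
im=snap('top','t5'); cv2.imwrite('pics/t5c.png',cv2.resize(im[130:280,180:370,::-1],None,fx=4,fy=4,interpolation=cv2.INTER_CUBIC))
im=snap('side','s5'); cv2.imwrite('pics/s5c.png',cv2.resize(im[130:270,180:370,::-1],None,fx=4,fy=4,interpolation=cv2.INTER_CUBIC))
E
```

```text
[518.73961565 104.72564864  17.3524877 ] [ 0.35449208 -3.94504697  7.73358299] 11.105163326832697 [-278.5    5.6]
```

View pics/t5c.png

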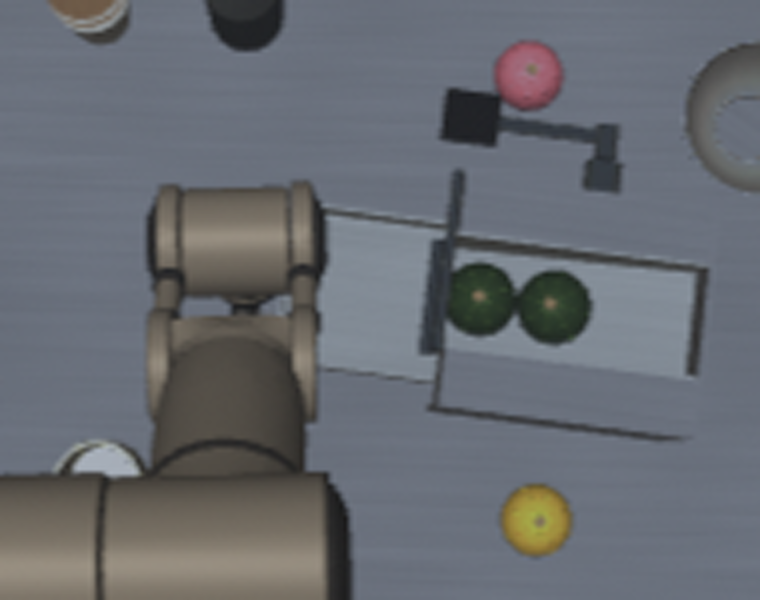

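View pics/s5c.png

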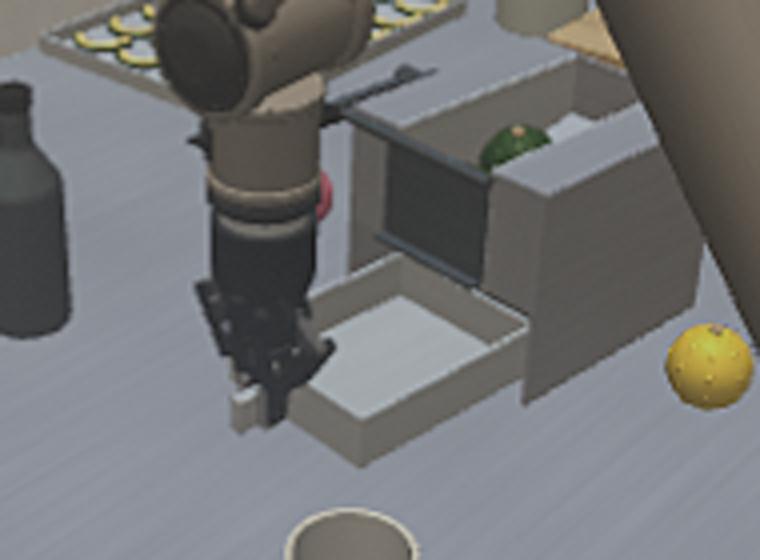

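Request:
{"method": "jog_arm", "body": {"rows": [{"dp":[0,0,0],"roll":0,"hand":0},{"dp":[0,0,0],"roll":0,"hand":0},{"dp":[0,0,0],"roll":0,"hand":0},{"dp":[0,0,0],"roll":0,"hand":0},{"dp":[0,0,0.2],"roll":0,"hand":0},{"dp":[0,0,0.6],"roll":0,"hand":0},{"dp":[0,0,0.8],"roll":0,"hand":0},{"dp":[0,0,0.9],"roll":0,"hand":0},{"dp":[0,0.1,0.9],"roll":0,"hand":-1},{"dp":[0.3,0.1,0.9],"roll":0,"hand":-1},{"dp":[0.5,0,0.8],"roll":0,"hand":-1},{"dp":[0.5,0,0.8],"roll":0,"hand":-1}]}}

```text
clock: 7.9
tool_pos: [569.6, 114.0, 255.3]
eef_rot: [0.0, 0.74, 0.673, 0.001]
force: [1.8, -0.4, -0.4]
width: 0.2
```

```bash
python3 - <<'E'
from h import *
s=state(); print(s['tool_pos'],s['force'],s['width'],loc(s['tool_pos']))
im=snap('top','t6'); cv2.imwrite('pics/t6c.png',cv2.resize(im[130:280,180:370,::-1],None,fx=4,fy=4,interpolation=cv2.INTER_CUBIC))
im=snap('side','s6'); cv2.imwrite('pics/s6c.png',cv2.resize(im[130:270,180:370,::-1],None,fx=4,fy=4,interpolation=cv2.INTER_CUBIC))
E
```

```text
[569.55696021 114.01526762 255.26546608] [ 1.78947663 -0.42641576 -0.41500868] 0.20310180346965317 [-292.7   55.3]
```

View pics/t6c.png

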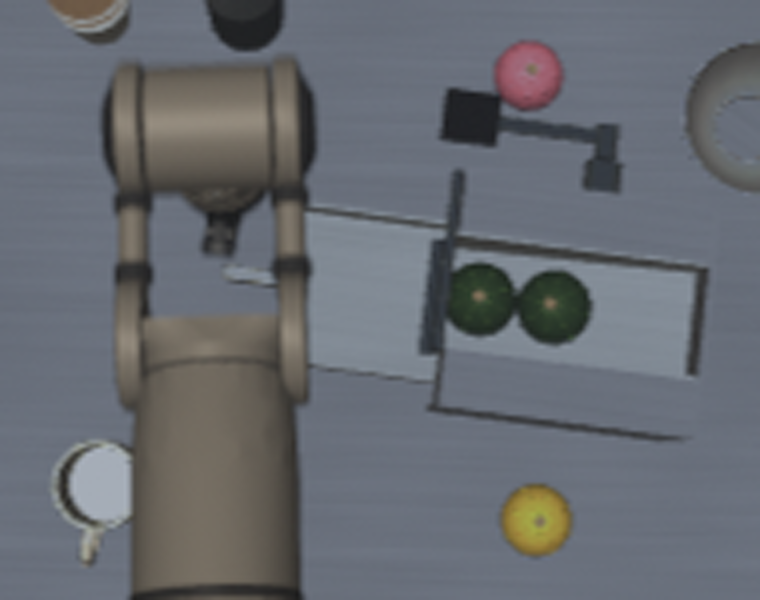

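View pics/s6c.png

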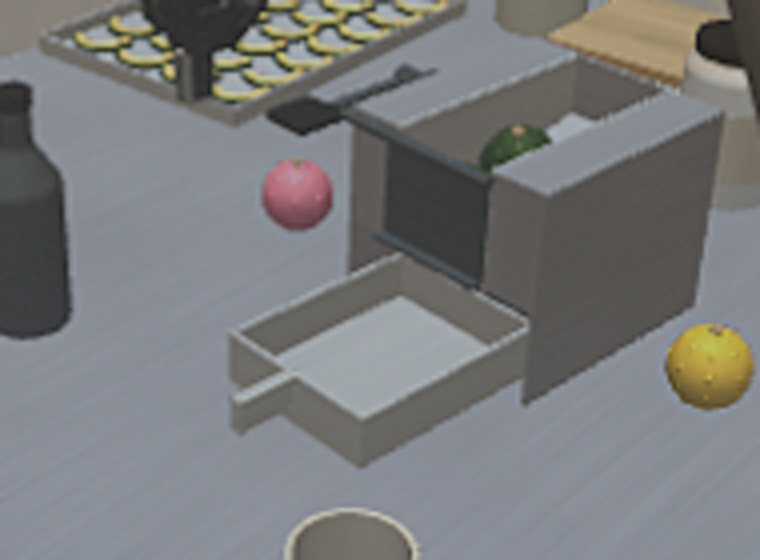

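```bash
python3 - <<'E'
from h import *
T=lambda u,v:('top',180+(u+.5)/4-.5,130+(v+.5)/4-.5)
S=lambda u,v:('side',180+(u+.5)/4-.5,130+(v+.5)/4-.5)
for n,p,z in [('sFL',S(402,252),45),('sBL',S(229,333),45),('sBR',S(363,420),45),('sFR',S(527,322),45),('sBRbot',S(363,467),0),('h end top',T(225,271),48),('rimL',T(330,208),45),('rimR',T(330,369),45),('rimL2',T(430,219),45),('rimR2',T(430,382),45),('pad',T(471,117),161),('dispR',T(560,424),185)]: print(n,loc(onz(*p,z)))
p=np.array([*onz(*T(471,117),161)]);print(p)
tr=[(*S(229,333),(-95,75,45)),(*S(363,420),(-95,-75,45)),(*S(402,252),(95,75,45)),(*S(363,467),(-95,-75,0)),(*T(225,271),(-150,0,48))]
x,r=fit(tr,[501,-17,D0[2]]);print(loc(x),np.degrees(x[2]),r.tolist())
E
```

```text
sFL [-62.7  75. ]
sBL [-251.7   75.9]
sBR [-251.8  -72.6]
sFR [-65.4 -65.3]
sBRbot [-248.2  -71.1]
h end top [-300.7    3.7]
rimL [-211.7   74.5]
rimR [-193.1  -73.9]
rimL2 [-118.2   75.8]
rimR2 [-100.2  -74.3]
pad [-97.9 154.5]
dispR [   6.1 -102. ]
[649.7 -89.4 161. ]
[-154.7    2.8] -95.60807728721217 [[0.1, -0.5], [0.4, -0.4], [0.1, -0.6], [-0.2, 0.4], [-1.1, 0.0]]
```

Request:
{"method": "jog_arm", "body": {"rows": [{"dp":[0.1,-0.5,0],"roll":0,"hand":-1},{"dp":[0.2,-0.7,0],"roll":0,"hand":-1},{"dp":[0.25,-0.7,0],"roll":0,"hand":-1},{"dp":[0.3,-0.7,0],"roll":0,"hand":-1},{"dp":[0.3,-0.7,0],"roll":0,"hand":-1},{"dp":[0.3,-0.7,0],"roll":0,"hand":-1},{"dp":[0.35,-0.6,-0.2],"roll":0,"hand":-1},{"dp":[0.3,-0.5,-0.6],"roll":0,"hand":-1},{"dp":[0.06,0,-0.6],"roll":0,"hand":-1},{"dp":[0,0,-0.4],"roll":0,"hand":-1},{"dp":[0,0,0],"roll":0,"hand":-1}]}}

```text
clock: 8.92
tool_pos: [653.5, -90.3, 175.1]
eef_rot: [-0.004, 0.74, 0.672, -0.002]
force: [-0.8, 0.0, -0.4]
width: -0.1
```

```bash
python3 - <<'E'
from h import *
s=state(); print(s['tool_pos'],s['force'],s['width'],loc(s['tool_pos']))
snap('wrist','w7')
im=snap('side','s7'); cv2.imwrite('pics/s7c.png',cv2.resize(im[100:240,180:370,::-1],None,fx=4,fy=4,interpolation=cv2.INTER_CUBIC))
E
```

```text
[653.51915887 -90.30249403 175.11159325] [-0.76005264  0.00869671 -0.39566746] -0.08092054669356134 [-97.3 158.4]
```

View pics/w7.png

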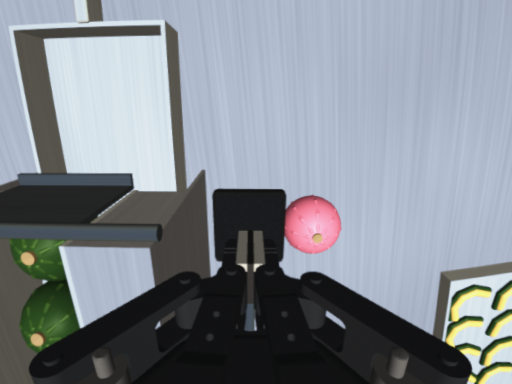

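View pics/s7c.png

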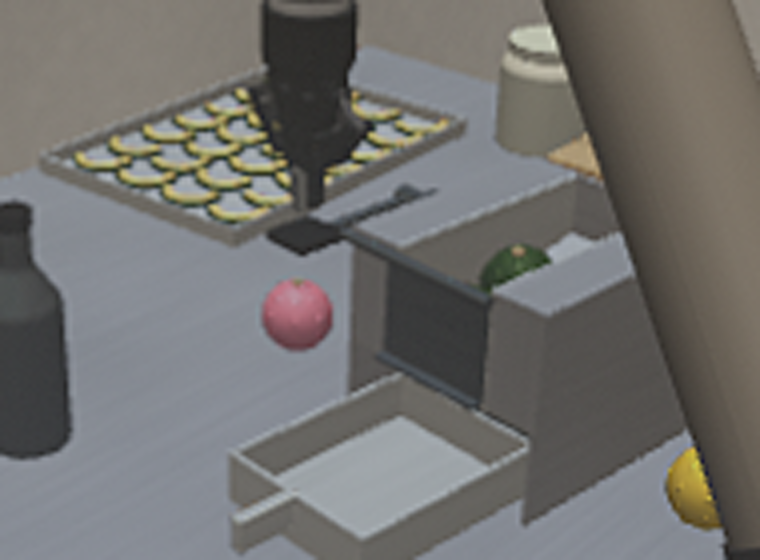

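```bash
python3 - <<'E'
from h import *
s=state()
for u,v in [(213,190),(285,190),(287,260),(214,260)]: p=wonz(s,u,v,161); print(p,loc(p))
E
```

```text
[635.1 -61.  161. ] [-124.7  137.3]
[680.1 -65.4 161. ] [-124.7  182.5]
[ 678.7 -116.   161. ] [-74.2 185.9]
[ 628.8 -111.2  161. ] [-74.2 135.8]
```

Request:
{"method": "jog_arm", "body": {"rows": [{"dp":[0.03,0,-0.2],"roll":0,"hand":-1},{"dp":[0,0,-0.2],"roll":0,"hand":-1},{"dp":[0,-0.04,-0.2],"roll":0,"hand":-1},{"dp":[0,-0.04,-0.2],"roll":0,"hand":-1},{"dp":[0,-0.04,-0.2],"roll":0,"hand":-1},{"dp":[0,-0.04,-0.2],"roll":0,"hand":-1},{"dp":[0,-0.04,-0.2],"roll":0,"hand":-1},{"dp":[0,-0.04,-0.2],"roll":0,"hand":-1},{"dp":[0,0,-0.1],"roll":0,"hand":-1}]}}

```text
clock: 9.77
tool_pos: [657.7, -99.7, 115.4]
eef_rot: [0.001, 0.74, 0.673, 0.001]
force: [-12.8, 5.6, 39.7]
width: -0.4
```

Request:
{"method": "jog_arm", "body": {"rows": [{"dp":[0,0,0.1],"roll":0,"hand":-1},{"dp":[0,0,0],"roll":0,"hand":-1},{"dp":[0,0,0],"roll":0,"hand":-1},{"dp":[0,0,0],"roll":0,"hand":-1}]}}

```text
clock: 10.1
tool_pos: [657.4, -99.1, 117.5]
eef_rot: [0.0, 0.74, 0.673, 0.001]
force: [-2.2, 3.6, 8.9]
width: -0.2
```

```bash
python3 - <<'E'
from h import *
s=state(); print(s['tool_pos'],s['force'],s['width'],loc(s['tool_pos']))
snap('wrist','w8')
im=snap('side','s8'); cv2.imwrite('pics/s8c.png',cv2.resize(im[100:240,180:370,::-1],None,fx=4,fy=4,interpolation=cv2.INTER_CUBIC))
E
```

```text
[657.3838635  -99.09009539 117.49669998] [-2.22810041  3.59624966  8.91814395] -0.19479351250578736 [-89.  163.1]
```

View pics/w8.png

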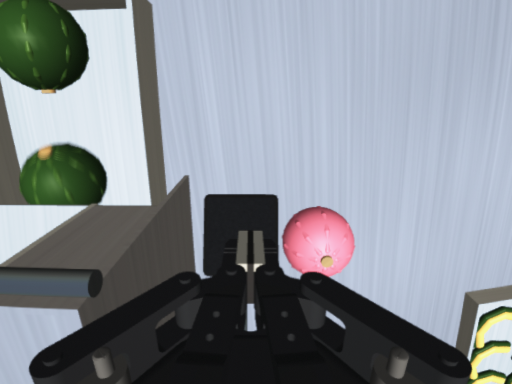

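View pics/s8c.png

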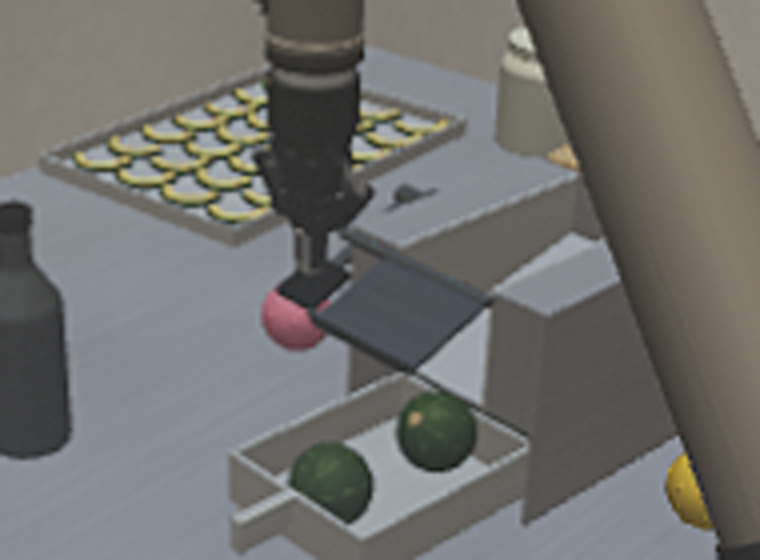

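Request:
{"method": "jog_arm", "body": {"rows": [{"dp":[0,0,-0.06],"roll":0,"hand":-1},{"dp":[0,0,0],"roll":0,"hand":-1},{"dp":[0,0,0],"roll":0,"hand":-1},{"dp":[0,0,0],"roll":0,"hand":-1},{"dp":[0,0,0],"roll":0,"hand":-1},{"dp":[0,0,0],"roll":0,"hand":-1},{"dp":[0,0,0],"roll":0,"hand":-1},{"dp":[0,0,0],"roll":0,"hand":-1},{"dp":[0,0,0],"roll":0,"hand":-1},{"dp":[0,0,0],"roll":0,"hand":-1},{"dp":[0,0,0],"roll":0,"hand":-1},{"dp":[0,0,0],"roll":0,"hand":-1}]}}

```text
clock: 11.2
tool_pos: [657.4, -99.5, 116.1]
eef_rot: [0.001, 0.74, 0.673, 0.001]
force: [-4.7, 2.2, 13.8]
width: 0.0
```

```bash
python3 - <<'E'
from h import *
s=state(); print(s['clock'],s['tool_pos'],s['force'])
im=snap('side','s9'); cv2.imwrite('pics/s9c.png',cv2.resize(im[100:240,180:370,::-1],None,fx=4,fy=4,interpolation=cv2.INTER_CUBIC))
E
```

```text
11.2 [657.42380548 -99.51518743 116.09278422] [-4.72378292  2.24453624 13.77401721]
```

Request:
{"method": "jog_arm", "body": {"rows": [{"dp":[0,0,-0.02],"roll":0,"hand":-1},{"dp":[0,0,0],"roll":0,"hand":-1},{"dp":[0,0,0],"roll":0,"hand":-1},{"dp":[0,0,0],"roll":0,"hand":-1},{"dp":[0,0,0],"roll":0,"hand":-1},{"dp":[0,0,0],"roll":0,"hand":-1},{"dp":[0,0,0],"roll":0,"hand":-1},{"dp":[0,0,0],"roll":0,"hand":-1},{"dp":[0,0,0],"roll":0,"hand":-1},{"dp":[0,0,0],"roll":0,"hand":-1},{"dp":[0,0,0],"roll":0,"hand":-1},{"dp":[0,0,0],"roll":0,"hand":-1}]}}

```text
clock: 12.25
tool_pos: [657.5, -99.6, 116.0]
eef_rot: [0.001, 0.74, 0.673, 0.001]
force: [-6.4, 4.5, 17.5]
width: -0.3
```

```bash
python3 - <<'E'
from h import *
s=state(); print(s['clock'],s['tool_pos'],s['force'])
im=snap('side','s10'); cv2.imwrite('pics/s10c.png',cv2.resize(im[100:240,180:370,::-1],None,fx=4,fy=4,interpolation=cv2.INTER_CUBIC))
for a,b in (('s8','s9'),('s9','s10')):
    d=cv2.absdiff(cv2.imread(f'pics/{a}.png'),cv2.imread(f'pics/{b}.png')).max(2)>25
    ys,xs=np.where(d); print(a,b,d.sum(),(xs.min(),xs.max(),ys.min(),ys.max()) if d.any() else '')
E
```

```text
12.25 [657.50798697 -99.58692216 116.00005992] [-6.37721477  4.49547361 17.48718521]
s8 s9 183 (np.int64(242), np.int64(415), np.int64(4), np.int64(233))
s9 s10 4 (np.int64(235), np.int64(301), np.int64(76), np.int64(82))
```

View pics/s10c.png

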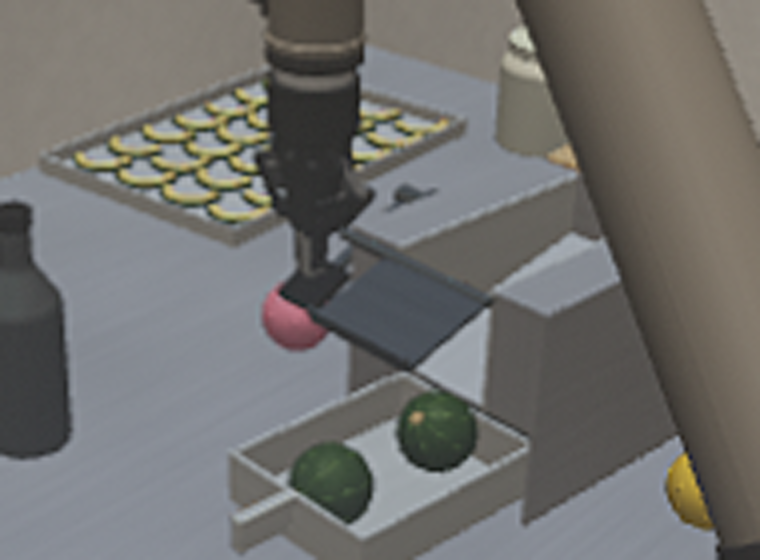

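Request:
{"method": "jog_arm", "body": {"rows": [{"dp":[0,0,0.1],"roll":0,"hand":-1},{"dp":[0,0.04,0.15],"roll":0,"hand":-1},{"dp":[0,0.04,0.15],"roll":0,"hand":-1},{"dp":[0,0.04,0.15],"roll":0,"hand":-1},{"dp":[0,0.04,0.15],"roll":0,"hand":-1},{"dp":[0,0.04,0.15],"roll":0,"hand":-1},{"dp":[0,0.04,0.15],"roll":0,"hand":-1},{"dp":[0,0,0.15],"roll":0,"hand":-1},{"dp":[0,0,0.15],"roll":0,"hand":-1},{"dp":[0,0,0.3],"roll":0,"hand":-1},{"dp":[0,0,0.6],"roll":0,"hand":-1},{"dp":[0,0,0.8],"roll":0,"hand":-1}]}}

```text
clock: 13.3
tool_pos: [655.4, -89.9, 230.3]
eef_rot: [-0.004, 0.74, 0.673, -0.002]
force: [0.2, -0.2, -0.1]
width: 0.2
```

Request:
{"method": "jog_arm", "body": {"rows": [{"dp":[0,0,0.8],"roll":0,"hand":-1},{"dp":[0.2,-0.5,0.5],"roll":0,"hand":-1},{"dp":[0.2,-0.5,0.5],"roll":0,"hand":-1},{"dp":[0,-0.5,0.3],"roll":0,"hand":-1},{"dp":[0,0,0],"roll":0,"hand":-1},{"dp":[0,0,0],"roll":0,"hand":-1}]}}

```text
clock: 13.8
tool_pos: [673.0, -151.3, 316.3]
eef_rot: [-0.001, 0.741, 0.672, -0.0]
force: [0.6, 0.4, -0.2]
width: -0.3
```

```bash
python3 - <<'E'
from h import *
s=state(); print(s['clock'],s['tool_pos'],s['force'])
im=snap('side','s11'); cv2.imwrite('pics/s11c.png',im[:,:,::-1])
im=snap('top','t11'); cv2.imwrite('pics/t11c.png',cv2.resize(im[100:280,160:400,::-1],None,fx=3.2,fy=3.2,interpolation=cv2.INTER_CUBIC))
im=cv2.imread('pics/s11.png'); cv2.imwrite('pics/s11c.png',cv2.resize(im[100:270,150:370],None,fx=3.5,fy=3.5,interpolation=cv2.INTER_CUBIC))
E
```

```text
13.8 [ 672.95956674 -151.27154505  316.31616925] [ 0.62025701  0.44655865 -0.15802298]
```

View pics/s11c.png

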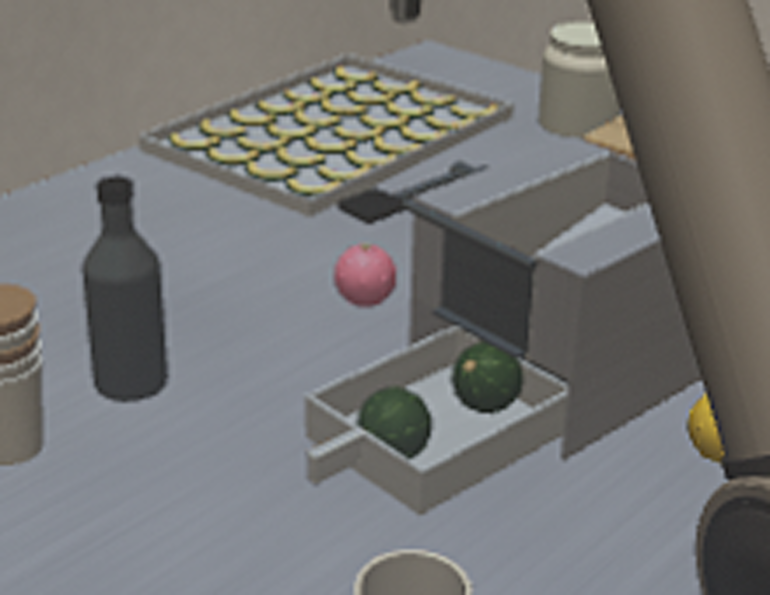

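View pics/t11c.png

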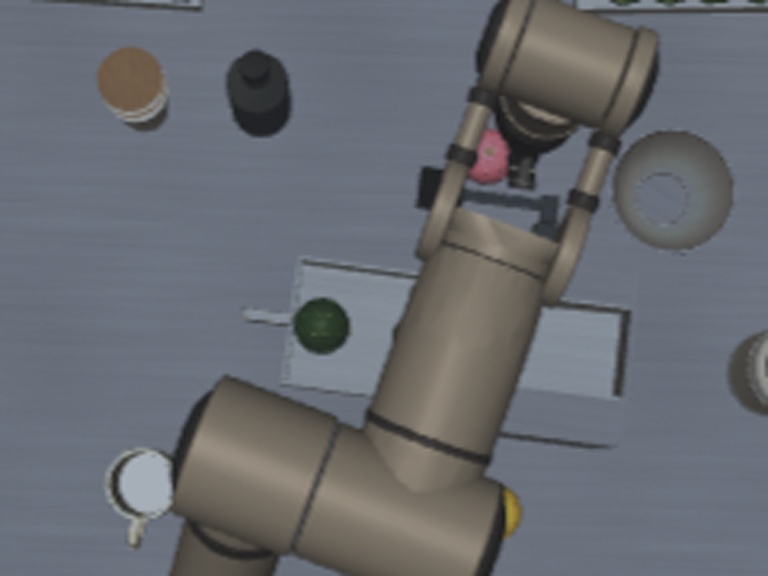

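```bash
python3 - <<'E'
from h import *
S=lambda u,v:('side',150+(u+.5)/3.5-.5,100+(v+.5)/3.5-.5)
for p in [(306,397),(421,472)]: print(loc(onz(*S(*p),45)))
print(np.abs(state()['dq']).max()); print(finish_job())
E
```

```text
[-252.    74.6]
[-252.3  -71.3]
0.011919372934189014
the job is handed in; nothing more can be done
None
```

The job is done and handed in at about 14 s of the allowed 66 s. The interface gives no verdict.

**What I did:**
- I took the tray by its handle, slid it along the counter and turned it to line up with the dispenser. It did not bump anything.
- I then pressed the lever down to its stop and held it for about 2.4 s, until both squashes lay still. I let the lever up slowly and backed the arm away.

**What the last checks showed:**
- **Tray:** its plain end is about 38 to 40 mm past the lip, about 2 to 3 mm off the dispenser's centre line and square to within about 0.2°. It did not move while the squashes dropped.
- **Squashes and lid:** both dark-green squashes are at rest in the tray, the lid is closed and the lever is up.
- **Other things:** the pink squash, flask, cup stack, mug and bowl look untouched in the last pictures. In those, the arm hid part of the yellow look-alike and the spoon was out of frame.

**What disagreed or came close:**
- The arm's own position reading and the fixed cameras differed by about 4 to 5 mm, so I moved the tray over by 5 mm before sliding it in.
- The force at the fingertips briefly reached about 40 N when the lever met its stop. I eased off at once and held at 9 to 17 N. That peak was at the tips, not the gripper's body, and far below the 120 N wrist limit.

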